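# Snap the press-on cap onto the bottle and keep it pressed

### The job

Pick up the tall ribbed press-on cap from the counter, push it straight down onto the neck of the bottle clamped in the capping stand until it clicks, and after the click keep on pressing so that the cap is fully home and the stand's sprung plate stays well past half-way down. The program finishes like that, with the gripper still pressing the cap down: do not let go or back off. Leave the jar lid, the cork stopper, the cup and the other bottles and jars where they stand.

Things in the scene. Friction and masses are not known exactly. Their poses are not given: they have to be found in the camera images.
- cap_center (a point): Press-on cap, centre (on the axis, 20 mm above the rim): loose black plastic cylinder with fine ribs, 36 mm wide, 40 mm tall, about 25 g, standing open end down on the counter, tallest of the three loose closures. z points out of the closed top; any yaw. Bore 20.7 mm deep, lip at the rim 24.4 mm inside. Grip the side of its solid upper 19 mm to clear the bottle.
- mouth (a point): Centre of the top of the neck of the amber bottle clamped upright in the capping stand, 181 mm above the counter at rest; sinks with the plate. z up. White neck 22 mm wide, tapered to 15 mm over its top 5 mm to guide the cap. The bottle's shoulder (60 mm wide) begins 39 mm below. Fully home, the cap's bore rests on this top and the cap's centre is level with it or 1 mm below.
- catches (a point): Centre of the ring of four rounded steel spring catches on the bottle's neck, 13 mm below the mouth, standing out to a 29 mm circle. The cap's lip meets them when the cap's centre is 12 mm above the mouth; they resist with roughly 10 to 15 N, then give way with a click, the force drops and the cap runs home.
- bottle (a joint): How far the sprung plate of the capping stand, with the bottle clamped on it, is pressed down, in m: 0 at rest, 0.016 at its lower stop. About 2 N starts it and every further mm takes about 1 N more (half-way, 0.008, takes about 10 N on the cap); it springs back when the push ends.
- stand: Capping stand, fixed to the counter: wooden base 130 x 130 x 18 mm with four steel guide rods 70 mm tall at its corners, the sprung aluminium plate (top at 46 mm) and the clamped bottle at its middle. Origin at the centre of the underside, right below the mouth; z up.
- jar_lid: Bystander: wide flat black jar lid, 66 mm in diameter, 16 mm tall, loose. Origin at the centre of its underside.
- stopper: Bystander: small cork stopper, 23 mm in diameter, 26 mm tall, standing loose. Origin at the centre of its underside.
- cup: Bystander: small white tasting cup, 50 mm in diameter, 45 mm tall, loose. Origin at the centre of its underside.
- bottle_a: Bystander: closed amber bottle, 62 mm in diameter, 190 mm tall, loose. Origin at the centre of its underside.
- bottle_b: Bystander: closed amber bottle, 58 mm in diameter, 170 mm tall, loose. Origin at the centre of its underside.
- jar_a: Bystander: closed amber jar, 72 mm in diameter, 90 mm tall, loose. Origin at the centre of its underside.
- jar_b: Bystander: closed green jar, 68 mm in diameter, 80 mm tall, loose. Origin at the centre of its underside.
Not all that is in view belongs to the job. What is meant by the part that bears cap_center is not pink, and is the larger of those in its own colour.

How it is judged:
By the outcome, as a careful person would: the job done as asked, in the order asked, and still so for the second after the job is handed in, while the arm keeps its last pose, push and grip.
It also fails if it takes over 51 s, if anything falls off the work surface, if the arm or the gripper's body presses on something with over 40 N, if the wrist force passes 120 N, or if a joint passes its speed limit or range.

### The arm

A 6-joint arm with a two-finger parallel gripper is mounted at the origin on the work surface. World frame = base frame: x ahead of the robot, y to its left, z up, the work surface at z = 0. Lengths are in m, angles in rad, forces in N, time in s.
With the tool pointing down it reaches from about 0.25 to 0.8 m from the base axis. Payload 3.9 kg.
Tool frame: the origin (TCP) lies midway between the tips of the shut fingers; the grasp point (between the pads) lies 19 mm behind it; z points along the fingers, y is the line along which they close (so a half turn about z gives the same grasp; the last joint's range is limited). The gripper opens to 85 mm and grips with 20 to 120 N. Pads are 22 mm wide; open, the fingers measure 114 mm over their backs; the gripper's body (76 mm by 85 mm) begins 54 mm behind the grasp point. The pads swing forward as they close: fully open they stand 13 mm farther back than shut.
Start: joints at [1.345, 0.26, -0.138, 1.173, 0, 1.571], TCP at [0.118, 0.512, 0.231] pointing down, gripper open.
Joint ranges: [-2.78, 2.78], [-0.83, 1.72], [-1.28, 1.37], [-1.9, 2.12], [-1.57, 1.48], [-3.14, 3.14]. Speed limits (rad/s): [2.57, 2.57, 3.14, 3.14, 3.14, 3.14].

### API

Orientations are given as a unit quaternion [x, y, z, w].
In Python, from plant import robot, viewer, workorder gives the robot as it stands.
- The arm moves only by the tool jog_arm, never from a script. Its argument "commands" is a list of rows, each an object with "xyz": the shift along the tool's x, y, z in m, a list of three; "twist": the turn about the tool's z in units of 5 degrees (1.0 is 5 degrees); "grip": the gripper command: -1 is shut, 1 is fully open, values between are in proportion. A call has 1 to 8 rows; each row is the pose to reach, as a shift and turn from the pose commanded when the call began, along the tool's axes at that moment; what a row does not reach only later rows make up. A row lasts 1/12 s, in which the tool goes at most 41.7 mm and 7.16 degrees, less where a joint would pass 70% of its speed; a pose out of reach is approached as far as the arm can. A call with a gripper value outside its range is refused whole. The fingers move at their own pace and stop on an object; the grip force is fixed at half the most. Time passes only in rows, so rows that repeat a pose let the fingers close. It gives the time, the measured TCP pose, the force, the opening and the grip force at its end, in the units of the state.
- robot.get_state(): the state, without advancing time (a new reading comes with each control period).
- viewer.camera(name): name is "scene" or "side" or "wrist"; returns the picture (420x560x3 uint8, red, green, blue); there is no depth.
- viewer.camera_model(name): a dict with "camera_matrix" (3x3 intrinsics, pixels), "rvec" (rotation vector, rad) and "tvec" (3), from world to camera coordinates, as OpenCV has them; the wrist camera has in their place "T_tool_cam" (4x4, takes a point from camera to tool coordinates, whose origin is the TCP and whose axes are the flange's). Camera axes: x right, y down, z forward; pixel columns grow to the right and rows downward; lengths in m; the calibration is good to about 2 mm. A picture is of the moment at which its call begins: read the wrist's pose just before it. camera_model takes no time and is no camera call.
- workorder.close_job(): hands the job in; it is judged then, once.
Trained networks look in the newest picture that a camera, given by its name, has taken for a name from the list of things; names that differ only in an ending like _2 or _b are one class to them, and where a whole thing is asked for, a point or a joint stands for the part that bears it (a point fixed in the world has none). Each returns a list of dicts, best first, with "conf" (0 to 1); they miss things now and then, are a little off and sometimes report something else, mostly with a low value. They report only what shows in the picture. A call takes as long as a camera call. They do not tell look-alikes from the thing itself.
- viewer.recognise(camera, label): "position" ([x, y, z] in m, in the coordinates of the camera as it stood for that picture, good to about 4 mm: the middle of the surface that is visible of it).
- viewer.mark_of(camera, label): "position" ([x, y, z] in m, in the coordinates of the camera as it stood for that picture, good to about 4 mm: a listed point, or the origin of a listed thing).
The state is a dict: "t": time; "joint_positions": joint angles; "qvel": joint speeds; "joint_torque": joint torques, N m; "eef_pos": TCP position; "ee_rot": TCP orientation; "force": force on the tool from outside, world axes, zero at the start; "torque": the same for the moment, N m; "grip_width": opening from 0.0 (shut) to 1.0 (fully open); "grip_force": force on a finger pad.
Only numpy, scipy, OpenCV 4.12 (cv2) and the standard library are available. Lean on these libraries where they do the work, as an engineer would, in place of code of your own. Each camera call takes 0.05 s, during which the arm holds its last target. There are 200 camera calls.

## Working session

There is one attempt and no reset: what is moved stays moved. The work goes in short steps, Python scripts to look and compute and a tool call to move; the robot and the scene stay as the last step left them, time stands still between calls to the robot, and variables do not carry over. Pictures are saved under pics/ and viewed, at most 10 in all, crops included, and the job is handed in when it is done.

Besides the shell and the picture viewer there is one more tool, called after "Emit:" in YAML: its name, and indented under it one key for each argument. jog_arm: Moves the arm, as the interface text tells. Its arguments: {"type":"object","properties":{"commands":{"type":"array","items":{"type":"object","properties":{"xyz":{"type":"array","items":{"type":"number"}},"twist":{"type":"number"},"grip":{"type":"number"}}}}},"required":["commands"]}

```bash
mkdir -p pics
cat > h.py <<'E'
import numpy as np,cv2
from scipy.spatial.transform import Rotation as R
from plant import robot,viewer,workorder
def T(name):
    m=viewer.camera_model(name)
    if 'T_tool_cam' in m:
        s=robot.get_state();W=np.eye(4);W[:3,:3]=R.from_quat(s['ee_rot']).as_matrix();W[:3,3]=s['eef_pos']
        return W@np.array(m['T_tool_cam']),np.array(m['camera_matrix'])
    X=np.eye(4);X[:3,:3]=cv2.Rodrigues(np.array(m['rvec'],float))[0];X[:3,3]=np.ravel(m['tvec'])
    return np.linalg.inv(X),np.array(m['camera_matrix'])
def shot(name,f=None):
    t=T(name);im=viewer.camera(name)
    if f: cv2.imwrite('pics/'+f,im[:,:,::-1])
    return t,im
def find(name,t,label,fn='mark_of',n=3):
    for d in getattr(viewer,fn)(name,label)[:n]:
        p=np.array(d['position']);w=(t[0]@np.r_[p,1])[:3];q=t[1]@p
        print(name,label,fn,round(d['conf'],2),w.round(4),(q[:2]/q[2]).round())
E
python3 - <<'E'
from h import *
s=robot.get_state();print({k:np.round(v,3) for k,v in s.items()})
for c in ['scene','side']:
    t,_=shot(c,c+'0.png')
    for l in ['cap_center','mouth','jar_lid','stopper']: find(c,t,l,n=4)
E
```

```text
{'t': np.float64(0.0), 'joint_positions': array([ 1.345,  0.261, -0.139,  1.173, -0.   ,  1.571]), 'qvel': array([-0.   ,  0.   , -0.002,  0.001,  0.001,  0.   ]), 'joint_torque': array([-0.0000e+00, -4.0568e+01,  2.5392e+01,  1.9000e-02,  0.0000e+00,
        0.0000e+00]), 'eef_pos': array([0.117, 0.511, 0.23 ]), 'ee_rot': array([ 0.113,  0.994, -0.001, -0.   ]), 'force': array([ 0.686, -0.455,  0.034]), 'torque': array([-0.015,  0.011,  0.014]), 'grip_force': np.float64(0.0), 'grip_width': np.float64(0.997)}
scene cap_center mark_of 0.81 [ 0.5679 -0.1363  0.02  ] [216. 261.]
scene cap_center mark_of 0.7 [ 0.553  -0.205   0.0115] [190. 274.]
scene cap_center mark_of 0.66 [ 0.6291 -0.0644  0.023 ] [255. 260.]
scene mouth mark_of 0.53 [0.5236 0.1677 0.1673] [297. 154.]
scene mouth mark_of 0.32 [ 0.756  -0.0469 -0.0014] [295. 294.]
scene mouth mark_of 0.3 [ 7.450e-01  2.434e-01 -5.000e-04] [373. 232.]
scene jar_lid mark_of 0.96 [ 4.784e-01 -4.740e-02 -3.000e-04] [223. 229.]
scene jar_lid mark_of 0.19 [ 7.537e-01 -4.590e-02 -6.000e-04] [295. 293.]
scene stopper mark_of 0.57 [ 0.4947 -0.2238 -0.0044] [171. 268.]
side cap_center mark_of 0.51 [ 0.5551 -0.2113  0.0163] [288. 310.]
side cap_center mark_of 0.5 [ 0.6225 -0.0631  0.0256] [289. 258.]
side cap_center mark_of 0.47 [ 0.5618 -0.1388  0.02  ] [279. 286.]
side cap_center mark_of 0.19 [ 0.6695 -0.3426  0.0024] [352. 341.]
side mouth mark_of 0.93 [0.5224 0.1687 0.1845] [226. 175.]
side jar_lid mark_of 0.76 [ 4.733e-01 -5.340e-02 -2.000e-04] [238. 277.]
side jar_lid mark_of 0.25 [ 0.4988 -0.2267  0.0024] [270. 325.]
side stopper mark_of 0.62 [ 4.963e-01 -2.256e-01 -2.000e-04] [269. 325.]
```

View pics/scene0.png

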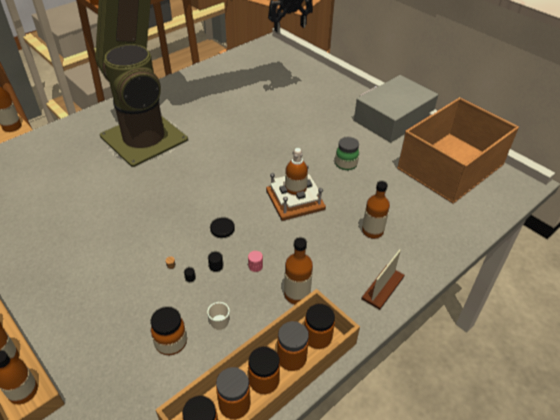

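View pics/side0.png

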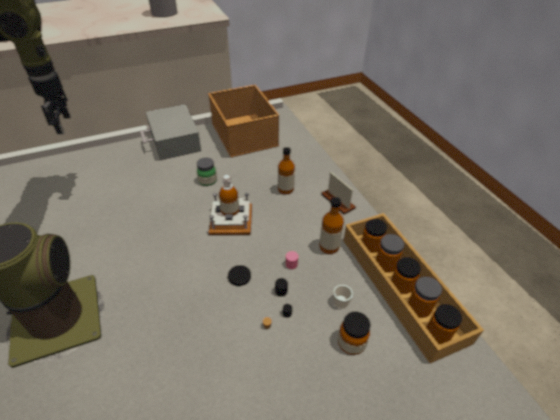

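The target is the larger black cap at scene pixel (216,261), about (0.565,-0.138). The smaller black one at (190,274) and the pink one at (255,260) are decoys. The mouth is at scene (297,154), about (0.523,0.168). I'll move above the cap.

Emit:
jog_arm:
  commands:
    - {"xyz": [-0.03, -0.027, 0], "grip": 1}
    - {"xyz": [-0.06, -0.055, 0], "grip": 1}
    - {"xyz": [-0.09, -0.082, 0], "grip": 1}
    - {"xyz": [-0.12, -0.11, 0], "grip": 1}
    - {"xyz": [-0.15, -0.137, 0], "grip": 1}
    - {"xyz": [-0.18, -0.165, 0], "grip": 1}
    - {"xyz": [-0.21, -0.192, 0], "grip": 1}
    - {"xyz": [-0.24, -0.22, 0], "grip": 1}

```text
$.commands[0]: bad value
```

Emit:
jog_arm:
  commands:
    - {"xyz": [-0.03, -0.027, 0], "grip": 1}
    - {"xyz": [-0.06, -0.055, 0], "grip": 1}
    - {"xyz": [-0.09, -0.082, 0], "grip": 1}
    - {"xyz": [-0.12, -0.11, 0], "grip": 1}
    - {"xyz": [-0.15, -0.137, 0], "grip": 1}
    - {"xyz": [-0.18, -0.165, 0], "grip": 1}
    - {"xyz": [-0.21, -0.192, 0], "grip": 1}
    - {"xyz": [-0.24, -0.22, 0], "grip": 1}

```text
$.commands[0]: bad value
```

Emit:
jog_arm:
  commands:
    - {"xyz": [-0.03, -0.027, 0], "twist": 1.4, "grip": 1}
    - {"xyz": [-0.06, -0.055, 0], "twist": 2.8, "grip": 1}
    - {"xyz": [-0.09, -0.082, 0], "twist": 4.2, "grip": 1}
    - {"xyz": [-0.1, -0.093, 0], "twist": 5.6, "grip": 1}
    - {"xyz": [-0.1, -0.093, 0], "twist": 7, "grip": 1}
    - {"xyz": [-0.1, -0.093, 0], "twist": 8.4, "grip": 1}
    - {"xyz": [-0.1, -0.093, 0], "twist": 9.8, "grip": 1}
    - {"xyz": [-0.1, -0.093, 0], "twist": 11.2, "grip": 1}

```text
t: 1.17
eef_pos: [0.1944, 0.3985, 0.2315]
ee_rot: [0.569, 0.823, 0.0, -0.0]
force: [0.9, 0.1, 0.2]
grip_width: 1.001
grip_force: 0.0
```

Emit:
jog_arm:
  commands:
    - {"xyz": [0, 0, 0], "twist": 1.4, "grip": 1}
    - {"xyz": [0, 0, 0], "twist": 2.8, "grip": 1}
    - {"xyz": [0, 0, 0], "twist": 4.2, "grip": 1}
    - {"xyz": [0, 0, 0], "twist": 4.2, "grip": 1}
    - {"xyz": [0, 0, 0], "twist": 4.2, "grip": 1}

```text
t: 1.58
eef_pos: [0.1942, 0.3986, 0.2314]
ee_rot: [0.706, 0.709, 0.0, -0.0]
force: [0.2, 0.1, -0.6]
grip_width: 1.0
grip_force: 0.0
```

Run:
```python
from h import *
s=robot.get_state();print(s['t'],np.round(s['eef_pos'],4),s['joint_positions'].round(2) if hasattr(s['joint_positions'],'round') else s['joint_positions'])
print(R.from_quat(s['ee_rot']).as_matrix().round(3))
t,_=shot('wrist','w1.png')
for l in ['cap_center','jar_lid']: find('wrist',t,l,n=4)
```

```text
1.5833 [0.1942 0.3986 0.2314] [ 1.12  0.12 -0.32  1.13 -0.    2.68]
[[-0.004  1.     0.   ]
 [ 1.     0.004  0.   ]
 [ 0.     0.    -1.   ]]
```

View pics/w1.png

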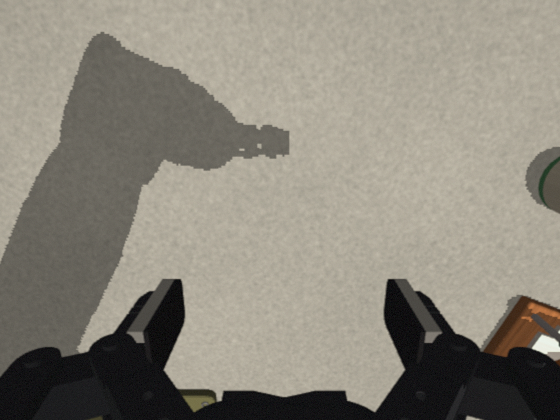

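The first two calls were refused because their rows had no twist value. The wrist picture shows only the counter, with the stand's corner at (520,330). The tool axes are now x = world y and y = world x, so I'll continue to the cap.

Emit:
jog_arm:
  commands:
    - {"xyz": [-0.033, 0.023, 0], "twist": 0, "grip": 1}
    - {"xyz": [-0.067, 0.046, 0], "twist": 0, "grip": 1}
    - {"xyz": [-0.1, 0.07, 0], "twist": 0, "grip": 1}
    - {"xyz": [-0.134, 0.093, 0], "twist": 0, "grip": 1}
    - {"xyz": [-0.168, 0.116, 0], "twist": 0, "grip": 1}
    - {"xyz": [-0.2, 0.139, 0], "twist": 0, "grip": 1}
    - {"xyz": [-0.235, 0.162, 0], "twist": 0, "grip": 1}
    - {"xyz": [-0.268, 0.185, 0], "twist": 0, "grip": 1}

```text
t: 2.4
eef_pos: [0.3802, 0.1289, 0.2316]
ee_rot: [0.706, 0.708, 0.0, 0.0]
force: [-0.7, 0.9, -0.2]
grip_width: 1.0
grip_force: 0.0
```

Emit:
jog_arm:
  commands:
    - {"xyz": [-0.033, 0.023, 0], "twist": 0, "grip": 1}
    - {"xyz": [-0.067, 0.046, 0], "twist": 0, "grip": 1}
    - {"xyz": [-0.1, 0.07, 0], "twist": 0, "grip": 1}
    - {"xyz": [-0.134, 0.093, 0], "twist": 0, "grip": 1}
    - {"xyz": [-0.168, 0.116, 0.01], "twist": 0, "grip": 1}
    - {"xyz": [-0.2, 0.139, 0.02], "twist": 0, "grip": 1}
    - {"xyz": [-0.235, 0.162, 0.04], "twist": 0, "grip": 1}
    - {"xyz": [-0.268, 0.185, 0.06], "twist": 0, "grip": 1}

```text
t: 3.07
eef_pos: [0.5621, -0.1333, 0.1748]
ee_rot: [0.706, 0.708, 0.001, 0.001]
force: [0.1, -0.1, 0.9]
grip_width: 0.999
grip_force: 0.0
```

Emit:
jog_arm:
  commands:
    - {"xyz": [0, 0, 0], "twist": 0, "grip": 1}
    - {"xyz": [0, 0, 0], "twist": 0, "grip": 1}
    - {"xyz": [0, 0, 0], "twist": 0, "grip": 1}

```text
t: 3.32
eef_pos: [0.5601, -0.1308, 0.1745]
ee_rot: [0.707, 0.708, -0.0, -0.001]
force: [0.2, 0.1, 0.1]
grip_width: 0.995
grip_force: 0.0
```

Run:
```python
from h import *
t,_=shot('wrist','w2.png')
for l in ['cap_center','jar_lid']: find('wrist',t,l,n=4)
```

```text
wrist cap_center mark_of 0.98 [ 0.6276 -0.0663  0.0119] [365. 117.]
wrist cap_center mark_of 0.9 [ 0.5677 -0.1461  0.0211] [293. 210.]
wrist cap_center mark_of 0.69 [ 0.5476 -0.2073  0.0134] [272. 268.]
```

View pics/w2.png

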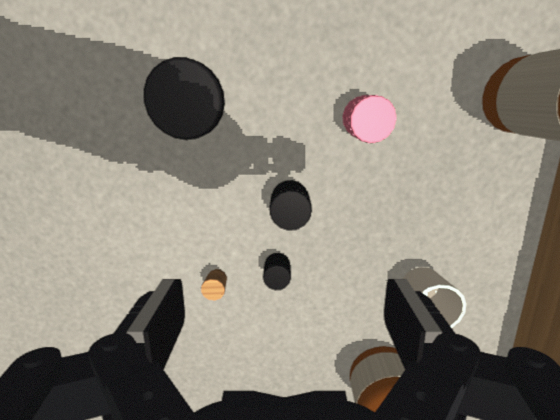

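The large black cap's top is at about (291,210) in the wrist image, pink at (370,118) and the small black one at (277,270). I'll compute its centre from the top disc.

Run:
```python
from h import *
t,im=shot('wrist');M,K=t
g=cv2.cvtColor(im,cv2.COLOR_RGB2GRAY)
c=g[160:240,250:330]; big=cv2.resize(c,(600,600),interpolation=cv2.INTER_NEAREST);cv2.imwrite('pics/c2.png',cv2.convertScaleAbs(big,alpha=2.5))
def ray(u,v,z):
    d=M[:3,:3]@np.linalg.inv(K)@[u,v,1];return M[:3,3]+d*(z-M[2,3])/d[2]
print(M[:3,3].round(3),ray(291,209,.04).round(4),K[0,0]*.018/(M[2,3]-.04))
```

```text
[ 0.559 -0.049  0.318] [ 0.566  -0.1384  0.04  ] 22.637487504082863
```

View pics/c2.png

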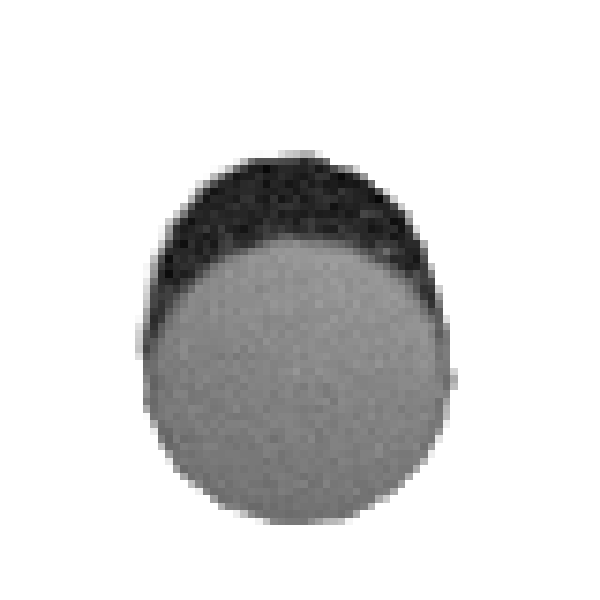

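Disc centre is about (289.7,210.7). I'll take the cap at (0.566,-0.140) and descend with the fingers partly closed at the end.

Run:
```python
from h import *
M,K=T('wrist')
def ray(u,v,z):
    d=M[:3,:3]@np.linalg.inv(K)@[u,v,1];return M[:3,3]+d*(z-M[2,3])/d[2]
print(ray(289.7,210.7,.04).round(4),ray(269.5,210.7,.04).round(4),ray(310,210.7,.04).round(4),ray(289.7,180,.0).round(4), ray(289.7,191.7,.04).round(4),ray(289.7,229.7,.04).round(4))
print(ray(397,118,.04)-ray(344,118,.04),ray(264,272,.04)-ray(291,272,.04),robot.get_state()['eef_pos'])
```

```text
[ 0.5651 -0.14    0.04  ] [ 0.5482 -0.14    0.04  ] [ 0.5821 -0.14    0.04  ] [ 0.5657 -0.123   0.    ] [ 0.565  -0.1236  0.04  ] [ 0.5652 -0.157   0.04  ]
[4.08046726e-02 7.69629575e-05 0.00000000e+00] [-2.39912152e-02 -2.28750020e-05  0.00000000e+00] [ 0.56057335 -0.12999349  0.17604903]
```

Emit:
jog_arm:
  commands:
    - {"xyz": [-0.01, 0.005, 0.03], "twist": 0, "grip": 1}
    - {"xyz": [-0.01, 0.005, 0.06], "twist": 0, "grip": 1}
    - {"xyz": [-0.01, 0.005, 0.09], "twist": 0, "grip": 1}
    - {"xyz": [-0.01, 0.005, 0.12], "twist": 0, "grip": 1}
    - {"xyz": [-0.01, 0.005, 0.14], "twist": 0, "grip": 1}
    - {"xyz": [-0.01, 0.005, 0.155], "twist": 0, "grip": 1}
    - {"xyz": [-0.01, 0.005, 0.163], "twist": 0, "grip": 1}
    - {"xyz": [-0.01, 0.005, 0.163], "twist": 0, "grip": 1}

```text
t: 4.18
eef_pos: [0.5644, -0.14, 0.0109]
ee_rot: [0.706, 0.708, -0.001, -0.001]
force: [0.7, 0.9, -0.6]
grip_width: 0.997
grip_force: 0.0
```

Emit:
jog_arm:
  commands:
    - {"xyz": [0, 0, 0], "twist": 0, "grip": 0.2}
    - {"xyz": [0, 0, 0], "twist": 0, "grip": 0}
    - {"xyz": [0, 0, 0], "twist": 0, "grip": -0.2}
    - {"xyz": [0, 0, 0], "twist": 0, "grip": -1}
    - {"xyz": [0, 0, 0], "twist": 0, "grip": -1}
    - {"xyz": [0, 0, 0], "twist": 0, "grip": -1}
    - {"xyz": [0, 0, 0], "twist": 0, "grip": -1}
    - {"xyz": [0, 0, 0], "twist": 0, "grip": -1}

```text
t: 4.85
eef_pos: [0.5668, -0.1413, 0.0134]
ee_rot: [0.707, 0.707, 0.001, 0.001]
force: [-0.8, 0.7, 6.0]
grip_width: 0.403
grip_force: 59.4
```

Emit:
jog_arm:
  commands:
    - {"xyz": [0, 0, 0], "twist": 0, "grip": -1}
    - {"xyz": [0, 0, 0], "twist": 0, "grip": -1}
    - {"xyz": [0, 0, 0], "twist": 0, "grip": -1}
    - {"xyz": [0, 0, 0], "twist": 0, "grip": -1}

```text
t: 5.18
eef_pos: [0.5669, -0.1413, 0.0134]
ee_rot: [0.707, 0.708, 0.001, 0.001]
force: [-1.0, 1.0, 6.6]
grip_width: 0.402
grip_force: 59.4
```

Gripped at about 34 mm. Next I'll lift and carry it towards the stand.

Emit:
jog_arm:
  commands:
    - {"xyz": [0, 0, -0.015], "twist": 0, "grip": -1}
    - {"xyz": [0, 0, -0.045], "twist": 0, "grip": -1}
    - {"xyz": [0, 0, -0.075], "twist": 0, "grip": -1}
    - {"xyz": [0, 0, -0.11], "twist": 0, "grip": -1}
    - {"xyz": [0, 0, -0.145], "twist": 0, "grip": -1}
    - {"xyz": [0, 0, -0.18], "twist": 0, "grip": -1}
    - {"xyz": [0, 0, -0.21], "twist": 0, "grip": -1}
    - {"xyz": [0, 0, -0.23], "twist": 0, "grip": -1}

```text
t: 5.85
eef_pos: [0.5667, -0.1414, 0.246]
ee_rot: [0.707, 0.707, 0.001, 0.002]
force: [1.0, 0.4, -1.1]
grip_width: 0.4
grip_force: 59.7
```

Emit:
jog_arm:
  commands:
    - {"xyz": [0.03, -0.005, 0], "twist": 0, "grip": -1}
    - {"xyz": [0.06, -0.01, 0], "twist": 0, "grip": -1}
    - {"xyz": [0.09, -0.015, 0], "twist": 0, "grip": -1}
    - {"xyz": [0.125, -0.02, 0], "twist": 0, "grip": -1}
    - {"xyz": [0.16, -0.027, 0], "twist": 0, "grip": -1}
    - {"xyz": [0.195, -0.034, 0], "twist": 0, "grip": -1}
    - {"xyz": [0.22, -0.042, 0], "twist": 0, "grip": -1}
    - {"xyz": [0.23, -0.042, 0], "twist": 0, "grip": -1}

```text
t: 6.52
eef_pos: [0.5217, 0.0918, 0.2422]
ee_rot: [0.705, 0.709, 0.0, -0.001]
force: [-0.6, -0.2, 0.1]
grip_width: 0.396
grip_force: 59.7
```

Emit:
jog_arm:
  commands:
    - {"xyz": [0, 0, 0], "twist": 0, "grip": -1}
    - {"xyz": [0, 0, 0], "twist": 0, "grip": -1}
    - {"xyz": [0, 0, 0], "twist": 0, "grip": -1}

```text
t: 6.77
eef_pos: [0.5238, 0.0878, 0.2419]
ee_rot: [0.707, 0.707, -0.0, 0.0]
force: [-0.8, -0.2, 0.6]
grip_width: 0.403
grip_force: 59.7
```

Run:
```python
from h import *
s=robot.get_state();print(s['t'],np.round(s['eef_pos'],4),s['grip_width'],s['force'])
for c in ['wrist','side','scene']:
  t,_=shot(c,c+'3.png')
  for l in ['mouth','catches','stand','cap_center']: find(c,t,l,n=2)
```

```text
6.7667 [0.5238 0.0878 0.2419] 0.402990866364554 [-0.83418775 -0.16210827  0.55700439]
wrist catches mark_of 0.72 [0.5222 0.1668 0.1671] [282.  99.]
wrist stand mark_of 0.64 [0.5214 0.1615 0.0007] [282. 103.]
wrist cap_center mark_of 0.82 [ 0.5512 -0.2116  0.0161] [305. 395.]
wrist cap_center mark_of 0.66 [0.5235 0.0859 0.2494] [285. 295.]
side mouth mark_of 0.6 [0.5229 0.1665 0.1822] [227. 176.]
side catches mark_of 0.95 [0.5214 0.1661 0.1653] [227. 181.]
side stand mark_of 0.77 [5.205e-01 1.620e-01 1.000e-04] [231. 222.]
side cap_center mark_of 0.62 [ 0.6233 -0.0673  0.0223] [290. 260.]
side cap_center mark_of 0.59 [0.5204 0.0913 0.2518] [232. 172.]
scene mouth mark_of 0.58 [0.5276 0.1687 0.1747] [298. 152.]
scene mouth mark_of 0.22 [ 0.6985 -0.2316 -0.0016] [218. 322.]
scene catches mark_of 0.7 [0.5255 0.1675 0.1675] [297. 154.]
scene catches mark_of 0.34 [0.5244 0.1671 0.1749] [297. 152.]
scene stand mark_of 0.68 [0.5231 0.1677 0.1693] [297. 153.]
scene stand mark_of 0.59 [ 0.5206  0.1712 -0.0045] [294. 200.]
scene cap_center mark_of 0.74 [ 0.556  -0.2051  0.0141] [190. 274.]
scene cap_center mark_of 0.7 [0.5243 0.0924 0.2484] [275. 140.]
```

View pics/wrist3.png

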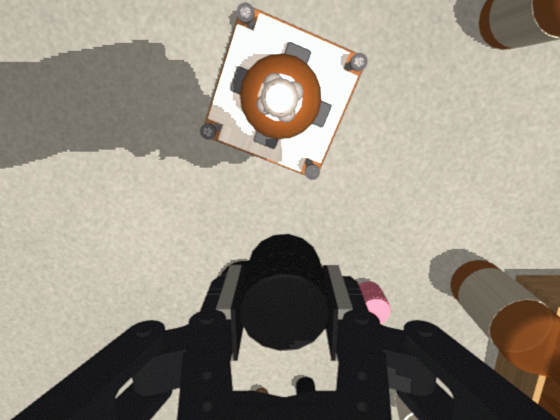

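The wrist view shows the cap held upright, with its top centred near (285,312). The neck top is at (280,97) and nothing else is gripped or disturbed.

Run:
```python
from h import *
M,K=T('wrist')
def ray(u,v,z):
    d=M[:3,:3]@np.linalg.inv(K)@[u,v,1];return M[:3,3]+d*(z-M[2,3])/d[2]
print(ray(280.5,97,.181).round(4),ray(285,312,.2685).round(4),ray(241,312,.2685).round(4),ray(329,312,.2685).round(4),ray(285,350,.2685),ray(285,273,.2685))
```

```text
[0.521  0.1694 0.181 ] [0.5233 0.0912 0.2685] [0.5064 0.0912 0.2685] [0.5401 0.0912 0.2685] [0.52327352 0.07357883 0.2685    ] [0.52323248 0.10797111 0.2685    ]
```

Emit:
jog_arm:
  commands:
    - {"xyz": [0.025, -0.0005, 0], "twist": 0, "grip": -1}
    - {"xyz": [0.05, -0.001, 0], "twist": 0, "grip": -1}
    - {"xyz": [0.07, -0.0015, 0], "twist": 0, "grip": -1}
    - {"xyz": [0.078, -0.0015, 0], "twist": 0, "grip": -1}
    - {"xyz": [0.078, -0.0015, 0.015], "twist": 0, "grip": -1}
    - {"xyz": [0.078, -0.0015, 0.03], "twist": 0, "grip": -1}
    - {"xyz": [0.078, -0.0015, 0.036], "twist": 0, "grip": -1}
    - {"xyz": [0.078, -0.0015, 0.036], "twist": 0, "grip": -1}

```text
t: 8.18
eef_pos: [0.5205, 0.1662, 0.2042]
ee_rot: [0.707, 0.707, -0.002, -0.001]
force: [-0.7, -0.0, 0.1]
grip_width: 0.402
grip_force: 59.7
```

Run:
```python
from h import *
s=robot.get_state();print(s['t'],np.round(s['eef_pos'],4),s['force'])
ims=[]
for c,(u,v) in [('side',(229,165)),('scene',(297,140))]:
  t,im=shot(c)
  for l in ['cap_center','catches']: find(c,t,l,n=2)
  ims.append(cv2.resize(im[v-25:v+35,u-30:u+30],(400,400),interpolation=cv2.INTER_CUBIC))
cv2.imwrite('pics/pre.png',np.hstack(ims)[:,:,::-1])
```

```text
8.1833 [0.5205 0.1662 0.2042] [-0.67909153 -0.04331677  0.12370975]
side cap_center mark_of 0.7 [ 0.4962 -0.2236  0.001 ] [268. 325.]
side cap_center mark_of 0.66 [ 0.6266 -0.065   0.0206] [291. 259.]
side catches mark_of 0.69 [0.5208 0.167  0.1669] [226. 180.]
scene cap_center mark_of 0.67 [ 0.6309 -0.0601  0.0243] [257. 259.]
scene cap_center mark_of 0.65 [ 0.6961 -0.2313 -0.0014] [218. 321.]
scene catches mark_of 0.73 [0.523  0.1672 0.1679] [296. 153.]
scene catches mark_of 0.44 [ 0.6967 -0.2295 -0.0026] [218. 321.]
```

View pics/pre.png

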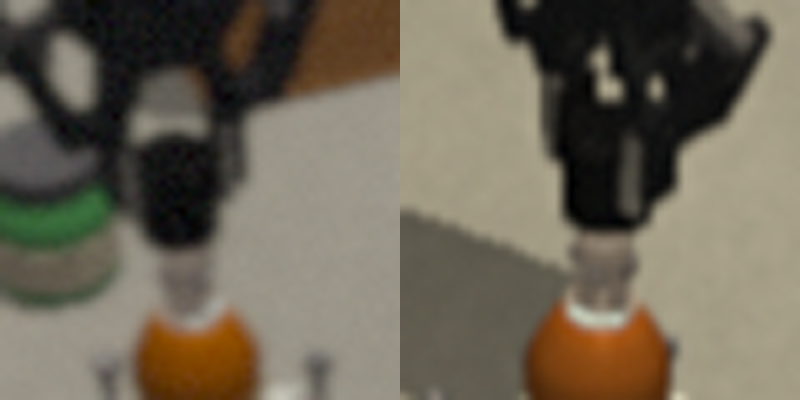

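Both crops show the cap just above the neck. In the side view the cap is near column 178 and the neck near 188, and the lean looks like perspective. I'll check that numerically.

Run:
```python
from h import *
for c in ['side','scene']:
  M,K=T(c);V=np.linalg.inv(M)
  for z in [.13,.175,.21]:
    for p in [(.5215,.168),(.5215,.173)]:
      q=K@(V@[*p,z,1])[:3];print(c,z,p,(q[:2]/q[2]).round(1))
```

```text
side 0.13 (0.5215, 0.168) [227.5 189.4]
side 0.13 (0.5215, 0.173) [227.  188.4]
side 0.175 (0.5215, 0.168) [226.1 177.5]
side 0.175 (0.5215, 0.173) [225.6 176.5]
side 0.21 (0.5215, 0.168) [225.  167.9]
side 0.21 (0.5215, 0.173) [224.5 166.9]
scene 0.13 (0.5215, 0.168) [295.6 164.3]
scene 0.13 (0.5215, 0.173) [297.  163.5]
scene 0.175 (0.5215, 0.168) [296.3 150.9]
scene 0.175 (0.5215, 0.173) [297.7 150. ]
scene 0.21 (0.5215, 0.168) [296.8 140. ]
scene 0.21 (0.5215, 0.173) [298.3 139.2]
```

The lean matches the projected axis to about 0.5 px, so alignment is within roughly 2 mm. I'll push down in steps.

Emit:
jog_arm:
  commands:
    - {"xyz": [0, 0, 0.003], "twist": 0, "grip": -1}
    - {"xyz": [0, 0, 0.006], "twist": 0, "grip": -1}
    - {"xyz": [0, 0, 0.009], "twist": 0, "grip": -1}
    - {"xyz": [0, 0, 0.012], "twist": 0, "grip": -1}
    - {"xyz": [0, 0, 0.015], "twist": 0, "grip": -1}
    - {"xyz": [0, 0, 0.015], "twist": 0, "grip": -1}

```text
t: 8.98
eef_pos: [0.5213, 0.1667, 0.1899]
ee_rot: [0.707, 0.708, -0.001, -0.0]
force: [-0.4, -0.7, -0.6]
grip_width: 0.405
grip_force: 59.7
```

Emit:
jog_arm:
  commands:
    - {"xyz": [0, 0, 0.002], "twist": 0, "grip": -1}
    - {"xyz": [0, 0, 0.004], "twist": 0, "grip": -1}
    - {"xyz": [0, 0, 0.006], "twist": 0, "grip": -1}
    - {"xyz": [0, 0, 0.006], "twist": 0, "grip": -1}

```text
t: 9.32
eef_pos: [0.5217, 0.167, 0.1847]
ee_rot: [0.707, 0.708, -0.0, -0.0]
force: [-0.6, 0.2, 2.7]
grip_width: 0.404
grip_force: 59.9
```

Emit:
jog_arm:
  commands:
    - {"xyz": [0, 0, 0.002], "twist": 0, "grip": -1}
    - {"xyz": [0, 0, 0.004], "twist": 0, "grip": -1}
    - {"xyz": [0, 0, 0.004], "twist": 0, "grip": -1}

```text
t: 9.57
eef_pos: [0.5217, 0.167, 0.1811]
ee_rot: [0.707, 0.708, 0.0, -0.0]
force: [-3.0, -0.4, 5.0]
grip_width: 0.398
grip_force: 60.1
```

Emit:
jog_arm:
  commands:
    - {"xyz": [0, 0, 0.002], "twist": 0, "grip": -1}
    - {"xyz": [0, 0, 0.004], "twist": 0, "grip": -1}
    - {"xyz": [0, 0, 0.004], "twist": 0, "grip": -1}

```text
t: 9.82
eef_pos: [0.5218, 0.1671, 0.1776]
ee_rot: [0.707, 0.708, 0.0, -0.0]
force: [-2.4, -0.5, 9.1]
grip_width: 0.401
grip_force: 60.4
```

Emit:
jog_arm:
  commands:
    - {"xyz": [0, 0, 0.0015], "twist": 0, "grip": -1}
    - {"xyz": [0, 0, 0.003], "twist": 0, "grip": -1}
    - {"xyz": [0, 0, 0.003], "twist": 0, "grip": -1}

```text
t: 10.07
eef_pos: [0.5223, 0.1671, 0.1752]
ee_rot: [0.707, 0.708, 0.001, 0.0]
force: [-3.0, -0.2, 10.6]
grip_width: 0.401
grip_force: 60.5
```

Emit:
jog_arm:
  commands:
    - {"xyz": [0, -0.0008, 0.001], "twist": 0, "grip": -1}
    - {"xyz": [0, -0.0008, 0.002], "twist": 0, "grip": -1}
    - {"xyz": [0, -0.0008, 0.002], "twist": 0, "grip": -1}

```text
t: 10.32
eef_pos: [0.5221, 0.1673, 0.1736]
ee_rot: [0.707, 0.708, 0.002, 0.001]
force: [-2.4, 0.3, 8.8]
grip_width: 0.398
grip_force: 60.2
```

Emit:
jog_arm:
  commands:
    - {"xyz": [0, 0, 0.001], "twist": 0, "grip": -1}
    - {"xyz": [0, 0, 0.002], "twist": 0, "grip": -1}
    - {"xyz": [0, 0, 0.002], "twist": 0, "grip": -1}

```text
t: 10.57
eef_pos: [0.5219, 0.1673, 0.1702]
ee_rot: [0.707, 0.708, 0.001, 0.0]
force: [1.1, 1.1, 5.1]
grip_width: 0.396
grip_force: 61.1
```

Emit:
jog_arm:
  commands:
    - {"xyz": [0, 0, 0.001], "twist": 0, "grip": -1}
    - {"xyz": [0, 0, 0.002], "twist": 0, "grip": -1}
    - {"xyz": [0, 0, 0.002], "twist": 0, "grip": -1}

```text
t: 10.82
eef_pos: [0.5219, 0.1672, 0.1683]
ee_rot: [0.707, 0.708, 0.001, 0.0]
force: [-0.5, 0.9, 6.9]
grip_width: 0.4
grip_force: 61.2
```

The force dropped from 10.6 N to about 5 N, so it clicked, and it is now rising with the plate spring alone. I'll press further.

Emit:
jog_arm:
  commands:
    - {"xyz": [0, 0, 0.0015], "twist": 0, "grip": -1}
    - {"xyz": [0, 0, 0.003], "twist": 0, "grip": -1}
    - {"xyz": [0, 0, 0.0045], "twist": 0, "grip": -1}
    - {"xyz": [0, 0, 0.0045], "twist": 0, "grip": -1}

```text
t: 11.15
eef_pos: [0.522, 0.1673, 0.1644]
ee_rot: [0.707, 0.708, 0.001, 0.001]
force: [-1.4, 1.0, 10.6]
grip_width: 0.403
grip_force: 61.4
```

Emit:
jog_arm:
  commands:
    - {"xyz": [0, 0, 0.0015], "twist": 0, "grip": -1}
    - {"xyz": [0, 0, 0.003], "twist": 0, "grip": -1}
    - {"xyz": [0, 0, 0.004], "twist": 0, "grip": -1}
    - {"xyz": [0, 0, 0.004], "twist": 0, "grip": -1}
    - {"xyz": [0, 0, 0.004], "twist": 0, "grip": -1}

```text
t: 11.57
eef_pos: [0.522, 0.1673, 0.1613]
ee_rot: [0.707, 0.707, 0.001, 0.001]
force: [-2.6, -0.5, 13.6]
grip_width: 0.399
grip_force: 61.6
```

Emit:
jog_arm:
  commands:
    - {"xyz": [0, 0, 0.001], "twist": 0, "grip": -1}
    - {"xyz": [0, 0, 0.0015], "twist": 0, "grip": -1}
    - {"xyz": [0, 0, 0.0015], "twist": 0, "grip": -1}
    - {"xyz": [0, 0, 0.0015], "twist": 0, "grip": -1}
    - {"xyz": [0, 0, 0.0015], "twist": 0, "grip": -1}

```text
t: 11.98
eef_pos: [0.522, 0.1673, 0.16]
ee_rot: [0.707, 0.707, 0.002, 0.001]
force: [-2.5, 0.1, 15.1]
grip_width: 0.404
grip_force: 61.7
```

Run:
```python
from h import *
s=robot.get_state();print(s['t'],np.round(s['eef_pos'],4),s['force'])
ims=[]
for c,(u,v) in [('side',(229,190)),('scene',(297,165))]:
  t,im=shot(c)
  find(c,t,'catches',n=1);find(c,t,'mouth',n=1)
  ims.append(cv2.resize(im[v-40:v+40,u-40:u+40],(400,400),interpolation=cv2.INTER_CUBIC))
cv2.imwrite('pics/end.png',np.hstack(ims)[:,:,::-1])
```

```text
11.9833 [0.522  0.1673 0.16  ] [-2.51356398  0.07351465 15.13454472]
side catches mark_of 0.95 [0.5194 0.165  0.152 ] [226. 184.]
side mouth mark_of 0.74 [0.522  0.1636 0.1703] [227. 180.]
scene catches mark_of 0.59 [0.5254 0.1689 0.1564] [297. 157.]
scene mouth mark_of 0.7 [0.5253 0.1677 0.1634] [297. 155.]
```

View pics/end.png

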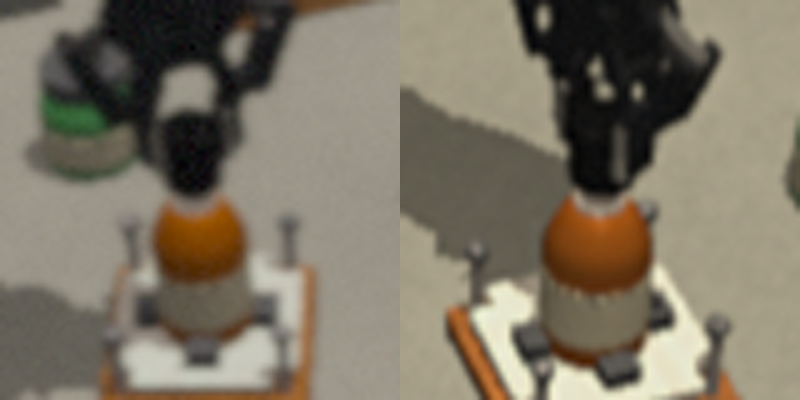

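The pictures show the cap seated close above the shoulder and the plate pressed down. 15 N puts it at about 13 mm of its 16 mm travel.

```bash
python3 -c "
from plant import workorder
print(workorder.close_job())"
```

```text
the job is handed in; nothing more can be done
None
```

The cap clicked on and is fully home; the job is handed in at about 12 s, with the gripper still pressing at about 15 N and the plate about 13 mm down (estimated from the force).

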